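Roll two sample vials onto the focus line of the photo board

ROBOT

A 7-joint arm with a two-finger parallel gripper is mounted at the origin on the work surface. World frame = base frame: x ahead of the robot, y to its left, z up, the work surface at z = 0. Lengths are in mm, angles in rad, forces in N, time in s.
With the tool pointing down it reaches from about 425 to 925 mm from the base axis. Payload 6.8 kg.
Tool frame: the origin (TCP) lies midway between the tips of the shut fingers; the grasp point (between the pads) lies 19 mm behind it; x points along the fingers, y is the direction in which the jaws open and shut, and the axes are right-handed (so a half turn about x gives the same grasp; the last joint's range is limited). The gripper opens to 85 mm and grips with 20 to 120 N. Pads are 22 mm wide; open, the fingers measure 114 mm over their backs; the gripper's body (76 mm by 85 mm) begins 54 mm behind the grasp point. The pads swing forward as they close: fully open they stand 13 mm farther back than shut.
Start: joints at [-1.378, 0.477, 0.022, 1.555, -0.011, 1.109, -0.083], TCP at [199.988, 644.712, 191.908] pointing down, gripper open.
Joint ranges: [-2.96, 2.96], [-0.34, 2.1], [-1.41, 1.46], [0.24, 2.44], [-1.37, 4.51], [0.17, 1.92], [-2.96, 2.96]. Speed limits (rad/s): [2.39, 2.39, 3.14, 3.14, 3.14, 3.14, 3.14].

INTERFACE

Orientations are given as a unit quaternion [w, x, y, z].
In Python, from rig import observe, get_image, camera_params, hand_in gives the robot as it stands.
- The arm moves only by the shell command python3 -m jog 'ROWS' [FORCE]. ROWS is JSON, a list of rows, each a list of 7 numbers: the opening, from -1 (shut) to 1 (fully open), then the shift along the world's x, y, z as a fraction of full scale, then the turn, a rotation vector about the world's x, y, z as a fraction of full scale. In form: [[fingers, tx, ty, tz, rx, ry, rz], ...]. A call has 1 to 8 rows; each row shifts and turns the commanded pose from where the row before left it; what a row does not reach is not made up. Full scale, the value 1, is 0.5 m for a shift and 60 degrees for a turn. A row lasts 1/8 s, in which the tool goes at most 62.5 mm and 10.7 degrees, less where a joint would pass 70% of its speed; a pose out of reach is approached as far as the arm can. A call with a number of a shift or a turn outside -1 to 1 is refused whole. A call with a gripper value outside its range is refused whole. The fingers move at their own pace and stop on an object; FORCE is the grip in N (left out, the last holds). Time passes only in rows, so rows that do not move let the fingers close. It gives the time, the measured TCP pose, the force and the opening at its end, in the units of the state.
- observe(): the state, without advancing time (a new reading comes with each control period).
- get_image(name): name is "scene" or "top"; returns the picture (400x640x3 uint8, red, green, blue); there is no depth.
- camera_params(name): a dict with "fx", "fy", "cx", "cy" (pixels), "dist_coeffs" ([k1, k2, p1, p2, k3] as OpenCV has them; the pictures are not rectified), "view" (4x4, takes a point from world to camera coordinates). Camera axes: x right, y up, looking along -z (the intrinsics and any distortion apply to the point x, -y, -z); pixel columns grow to the right and rows downward; lengths in mm; the calibration is good to about 2 mm. A picture is of the moment at which its call begins. camera_params takes no time and is no camera call.
- hand_in(): hands the job in, once; it reports no verdict.
The state is a dict: "time_s": time; "qpos": joint angles; "dq": joint speeds; "tau": joint torques, N m; "eef_pos": TCP position; "eef_rot": TCP orientation; "wrist_force": force on the tool from outside, world axes, zero at the start; "moment": the same for the moment, N m; "gripper_width": finger opening in mm.
Only numpy, scipy, OpenCV 4.12 (cv2) and the standard library are available. Lean on these libraries where they do the work, as an engineer would, in place of code of your own. Each camera call takes 0.05 s, during which the arm holds its last target. There are 200 camera calls.

TASK

Two amber screw-cap vials lie on the grey photo board, one on each side of the long black focus line. With light fingertips on its top, roll each vial sideways over the board until it lies along the line, centred over it, so that both are in focus for the camera, and leave them at rest there. The vials are only to be rolled: do not lift, carry or drag them, and leave everything else where it is.

Things in the scene. Friction and masses are not known exactly. Their poses are not given: they have to be found in the camera images.
- line_mid (a point): Middle of the black focus line (3 mm wide, 340 mm long) on top of the fixed grey photo board. y runs along the line, x square to it towards the small camera, z up. The board's top is 8 mm above the bench; it reaches 150 mm to -x, 240 mm to +x and 210 mm to each side, turned up to 0.2 rad in the world. Camera and two LED bars, under 110 mm high, stand on it from x = 136 mm outwards.
- sample: The larger vial, lying on the board: amber glass, straight part 28 mm in diameter, 70 mm long, shoulder and black cap (24 mm); 95 mm overall, about 55 g. Origin on its axis, mid straight glass (bottom at x = -35 mm, cap end +60), 14 mm above the board; x towards the cap. Starts 35 to 65 mm from the line, within 0.06 rad of parallel. Rolls half as far as a fingertip on its top moves; stays put.
- reference: The smaller vial, lying on the board on the other side and other half of the line: amber glass, straight part 23 mm in diameter, 52 mm long, then a shoulder and a black cap 19 mm in diameter; 77 mm overall, about 35 g. Origin on its axis, mid straight glass (bottom at x = -26 mm, cap end +51 mm), 11.5 mm above the board; x towards the cap. Starts and behaves like the larger one.
- spare_vial: A vial like the larger one standing upright on the board (95 mm tall, 28 mm in diameter), to be left alone. Origin at the centre of its underside.
- spare_cap: Black screw cap, 24 mm in diameter, 18 mm high, lying on the board between the two vials' halves, to be left alone. Origin at the centre of its underside.
- weighing_bottle: Low glass weighing bottle with a knobbed lid, 54 mm in diameter, 90 mm high, on the board, to be left alone. Origin at the centre of its underside.
- wash_bottle: Red wash bottle, 66 mm in diameter, 210 mm high, on the bench to the left of the board, to be left alone. Origin at the centre of its underside.
- beaker: Glass beaker, 70 mm in diameter, 90 mm high, on the bench to the left of the board, to be left alone. Origin at the centre of its underside.
- erlenmeyer: Stoppered conical flask, 84 mm in diameter at the foot, 138 mm high, on the bench to the right of the board, to be left alone. Origin at the centre of its underside.
- volumetric: Stoppered volumetric flask, 64 mm in diameter, 170 mm high, on the bench to the right of the board, to be left alone. Origin at the centre of its underside.
- pen: Black marker pen, 130 mm long, 11 mm thick, lying on the bench to the right of the board, to be left alone. Origin in the middle of its underside, x along it.

How it is judged (in metres and radians):
At the end, for the whole second after the job is handed in: Both vials lie on the board, at rest: the middle of each vial's straight glass within 5 mm of the line and within 135 mm of its middle along it, each vial's axis within 0.1 rad (6 degrees) of the line (x of sample in the frame of line_mid between -0.005 and 0.005 m and y of sample in the frame of line_mid between -0.135 and 0.135 m and z of sample in the frame of line_mid between 0.011 and 0.017 m and angle between the x axis of each of sample, reference and the y axis of line_mid, either way round below 0.1 rad and linear speed of each of sample, reference below 0.01 m/s and x of reference in the frame of line_mid between -0.005 and 0.005 m and y of reference in the frame of line_mid between -0.135 and 0.135 m and z of reference in the frame of line_mid between 0.0085 and 0.0145 m); the robot touches nothing.
It fails at once if a vial to be rolled is lifted more than 10 mm off the board or tipped up on end (height (world z) of sample above 0.032 m or angle between any of sample, reference's own x axis and vertical below 1.1 rad or height (world z) of reference above 0.0295 m).
It fails at once if a vial is dragged or carried over the board instead of rolling ((distance of sample from where it was at the start of the episode between 0.0252 and 0.0588 m and angle between sample's own z axis and vertical below 0.8 rad) or (distance of reference from where it was at the start of the episode between 0.0207 and 0.0483 m and angle between reference's own z axis and vertical below 0.8 rad)).
It fails at once if a vial is pressed harder than 40 N (contact force between the arm and sample above 40 N or contact force between the arm and reference above 40 N).
It fails at once if one of the other things is moved more than 15 mm (distance of any of spare_vial, spare_cap, weighing_bottle, wash_bottle, beaker, erlenmeyer, volumetric, pen from where it was at the start of the episode above 0.015 m).
It also fails if it takes over 61 s, if anything falls off the work surface, if the arm or the gripper's body presses on something with over 40 N, if the wrist force passes 120 N, or if a joint passes its speed limit or range.

## Working session

There is one attempt and no reset: what is moved stays moved. The work goes in short steps, Python scripts to look and compute and a shell command to move; the robot and the scene stay as the last step left them, time stands still between calls to the robot, and variables do not carry over. Pictures are saved under pics/ and viewed, about 8 in all and at most 12, crops included, and the job is handed in when it is done.

```bash
mkdir -p pics; python3 - <<'E'
from rig import *
import cv2
for n in("top","scene"):
    cv2.imwrite(f"pics/{n}0.png",get_image(n)[:,:,::-1])
    print(n,camera_params(n))
s=observe();print(s)
E
```

```text
top {'fx': 426.467536685117, 'fy': 426.467536685117, 'cx': 319.0292124638911, 'cy': 191.59331484098132, 'dist_coeffs': array([-0.02712998,  0.        ,  0.        ,  0.        ,  0.        ]), 'view': array([[ 8.43906497e-03, -9.99460608e-01, -3.17376070e-02,
         2.55377050e+01],
       [ 9.97524147e-01,  6.19825987e-03,  7.00511072e-02,
        -5.72561457e+02],
       [-6.98166043e-02, -3.22501952e-02,  9.97038398e-01,
        -8.66516701e+02],
       [ 0.00000000e+00,  0.00000000e+00,  0.00000000e+00,
         1.00000000e+00]])}
scene {'fx': 406.7233553920244, 'fy': 406.7233553920244, 'cx': 322.5751067491929, 'cy': 199.48608955410822, 'dist_coeffs': array([-0.01260029,  0.        ,  0.        ,  0.        ,  0.        ]), 'view': array([[ 8.49269848e-01,  5.27923353e-01, -6.13663915e-03,
        -4.79852573e+02],
       [-4.10753756e-01,  6.67992420e-01,  6.20538056e-01,
         1.97292529e+02],
       [ 3.31695759e-01, -5.24483613e-01,  7.84152321e-01,
        -1.04652178e+03],
       [ 0.00000000e+00,  0.00000000e+00,  0.00000000e+00,
         1.00000000e+00]])}
{'time_s': 0.1, 'qpos': array([-1.37809744,  0.47771743,  0.02234112,  1.55630107, -0.0114818 ,
        1.10931501, -0.08314116]), 'dq': array([-1.32192447e-04, -1.03514082e-03,  8.50212584e-04, -2.10285661e-03,
        8.21438166e-04,  2.37156524e-03,  4.27473961e-05]), 'tau': array([ 4.55117261e-03, -5.97758567e+01,  1.61372188e+00, -2.81950593e+01,
        1.28253020e-02,  5.08413112e-03, -1.35996225e-05]), 'eef_pos': array([199.83842275, 644.13745628, 191.0447226 ]), 'eef_rot': array([ 0.69908473,  0.10538302,  0.69916258, -0.10652066]), 'wrist_force': array([-0.08316426, -0.47626775, -0.6370418 ]), 'moment': array([ 0.01735475, -0.01319286,  0.03691335]), 'gripper_width': 85.32314743624464}
```

View pics/top0.png

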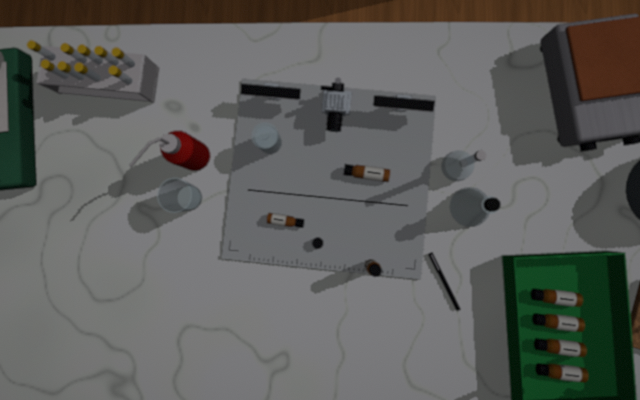

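View pics/scene0.png

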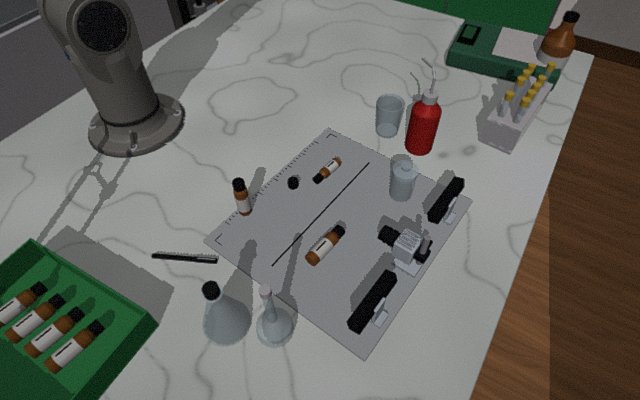

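The top view shows the larger vial at about (367,173) above the line, on the camera side. The smaller one is at about (285,220) below it. The line runs from (248,190) to (407,205). The scene view agrees. Next I enlarge a crop to measure.

```bash
python3 - <<'E'
import cv2
a=cv2.imread("pics/top0.png")[140:280,230:430]
a=cv2.resize(a,None,fx=4,fy=4,interpolation=cv2.INTER_CUBIC)
a=cv2.convertScaleAbs(a,alpha=1.6)
for i in range(0,200,20): cv2.putText(a,str(230+i),(i*4,10),0,.35,(0,255,255));cv2.line(a,(i*4,12),(i*4,18),(0,255,255))
for i in range(0,140,20): cv2.putText(a,str(140+i),(0,i*4+4),0,.35,(0,255,255));cv2.line(a,(26,i*4),(32,i*4),(0,255,255))
cv2.imwrite("pics/crop0.png",a)
E
```

```text
(no output)
```

View pics/crop0.png

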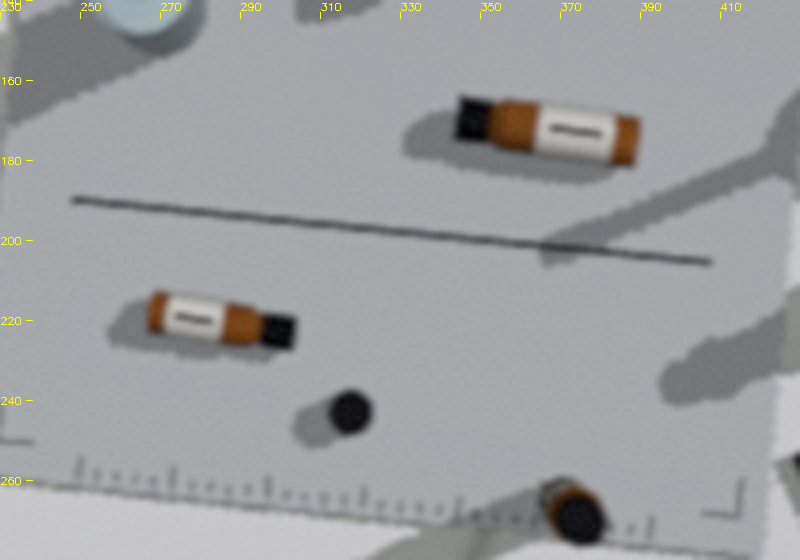

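```bash
cat > h.py <<'E'
import numpy as np,cv2
from rig import *
def world(uv,z,n="top"):
    c=camera_params(n);K=np.array([[c["fx"],0,c["cx"]],[0,c["fy"],c["cy"]],[0,0,1]])
    p=cv2.undistortPoints(np.array(uv,float).reshape(-1,1,2),K,c["dist_coeffs"])[:,0]
    d=np.c_[p[:,0],-p[:,1],-np.ones(len(p))]@c["view"][:3,:3]
    o=-c["view"][:3,:3].T@c["view"][:3,3]
    return o+d*((z-o[2])/d[:,2])[:,None]
def crop(uv,x0=230,y0=140,f=4): return (np.array(uv,float)+.5)/f-.5+[x0,y0]
def frame(line):
    L=world(line,8);d=L[0]-L[1];l=np.linalg.norm(d);ey=d/l
    return L.mean(0),np.array([ey[1],-ey[0],0]),ey,l
def vial(uv,z,half,fr):
    m,ex,ey,_=fr;b,c=world(uv,z);d=(c-b);l=np.linalg.norm(d);d/=l
    o=b+d*half;s=np.sign(d@ey)
    return dict(world=o.round(1),len=l.round(1),line_xy=np.round([(o-m)@ex,(o-m)@ey],1),ang=round(float(s*(d@ex)),3),d=d.round(3))
E
python3 - <<'E'
from h import *
fr=frame(crop([[73,200],[710,263]]))
print([np.round(v,3) for v in fr])
print(vial(crop([[637,142],[459,119]]),22,35,fr))
print(vial(crop([[150,313],[296,333]]),19.5,26,fr))
print(world(crop([[350,412]]),26),world(crop([[578,515]]),103))
from scipy.spatial.transform import Rotation as R
q=observe()["eef_rot"];print(R.from_quat(q,scalar_first=True).as_matrix().round(3))
E
```

```text
[array([560.972,  13.347,   8.   ]), array([ 0.996, -0.092,  0.   ]), array([0.092, 0.996, 0.   ]), np.float64(337.327)]
{'world': array([611.7, -80.1,  22. ]), 'len': np.float64(92.9), 'line_xy': array([ 59.1, -88.4]), 'ang': 0.032, 'd': array([0.124, 0.992, 0.   ])}
{'world': array([513.6, 111.6,  19.5]), 'len': np.float64(76.9), 'line_xy': array([-56.2,  93.5]), 'ang': 0.035, 'd': array([-0.126, -0.992,  0.   ])}
[[467.03967398  32.57660142  26.        ]] [[424.27233798 -76.51569526 103.        ]]
[[-0.     0.296  0.955]
 [-0.002  0.955 -0.296]
 [-1.    -0.002  0.   ]]
```

The line measures 337 mm against 340, and the vials 93 and 77 mm against 95 and 77, so the fit is good. Plan: keep the fingers shut with the jaw axis along each vial. A fingertip pad is only about 22 mm wide, so I'll roll each vial in about 4 short strokes of roughly 30 mm of tip travel. First I go over the sample.

```bash
python3 -m jog '[[-1,0,0,0.1,0,0,0.084],[-1,0,0,0.1,0,0,0.084],[-1,0.0525,-0.09,0,0,0,0],[-1,0.0525,-0.09,0,0,0,0],[-1,0.0525,-0.09,0,0,0,0],[-1,0.0525,-0.09,0,0,0,0],[-1,0.0525,-0.09,0,0,0,0],[-1,0.0525,-0.09,0,0,0,0]]' 20
python3 -m jog '[[-1,0.0525,-0.09,0,0,0,0],[-1,0.0525,-0.09,0,0,0,0],[-1,0.0525,-0.09,0,0,0,0],[-1,0.0525,-0.09,0,0,0,0],[-1,0.0525,-0.09,0,0,0,0],[-1,0.0525,-0.09,0,0,0,0],[-1,0.0525,-0.09,0,0,0,0],[-1,0.0525,-0.09,0,0,0,0]]'
python3 -m jog '[[-1,0.0525,-0.09,0,0,0,0],[-1,0.0525,-0.09,0,0,0,0],[-1,0,0,-0.1,0,0,0],[-1,0,0,-0.1,0,0,0],[-1,0,0,-0.1,0,0,0],[-1,0,0,-0.1,0,0,0],[-1,0,0,0,0,0,0]]'
```

```text
time_s: 1.1
eef_pos: [358.1, 372.9, 291.6]
eef_rot: [0.706, 0.044, 0.706, -0.044]
wrist_force: [0.8, -0.2, 0.2]
gripper_width: -0.0
time_s: 2.1
eef_pos: [567.9, 13.3, 291.7]
eef_rot: [0.706, 0.044, 0.706, -0.044]
wrist_force: [0.1, 0.2, -0.1]
gripper_width: 0.1
time_s: 2.98
eef_pos: [616.3, -74.7, 88.1]
eef_rot: [0.703, 0.044, 0.709, -0.044]
wrist_force: [-0.7, 0.2, 0.4]
gripper_width: 0.2
```

```bash
python3 -m jog '[[-1,0,0,0,0,0,0],[-1,0,0,0,0,0,0]]'
python3 -m jog '[[-1,0,0,-0.06,0,0,0],[-1,0,0,-0.02,0,0,0],[-1,0,0,0,0,0,0]]'
python3 -c "
from h import *
from scipy.spatial.transform import Rotation as R
s=observe();print(s['qpos'].round(3),s['eef_pos'],R.from_quat(s['eef_rot'],scalar_first=True).as_matrix().round(3))
cv2.imwrite('pics/top1.png',cv2.resize(get_image('top')[140:280,230:430,::-1],None,fx=4,fy=4,interpolation=2))"
```

```text
time_s: 3.22
eef_pos: [621.8, -75.6, 94.5]
eef_rot: [0.707, 0.044, 0.704, -0.044]
wrist_force: [-0.4, -0.3, 0.1]
gripper_width: 0.3
time_s: 3.6
eef_pos: [620.1, -75.3, 52.3]
eef_rot: [0.706, 0.044, 0.706, -0.044]
wrist_force: [-1.1, -0.2, -0.0]
gripper_width: 0.3
[-0.271  0.582  0.4    1.815 -0.302  0.805  1.728] [620.06289649 -75.28859364  52.32896732] [[-0.     0.125  0.992]
 [ 0.     0.992 -0.125]
 [-1.     0.    -0.   ]]
```

View pics/top1.png

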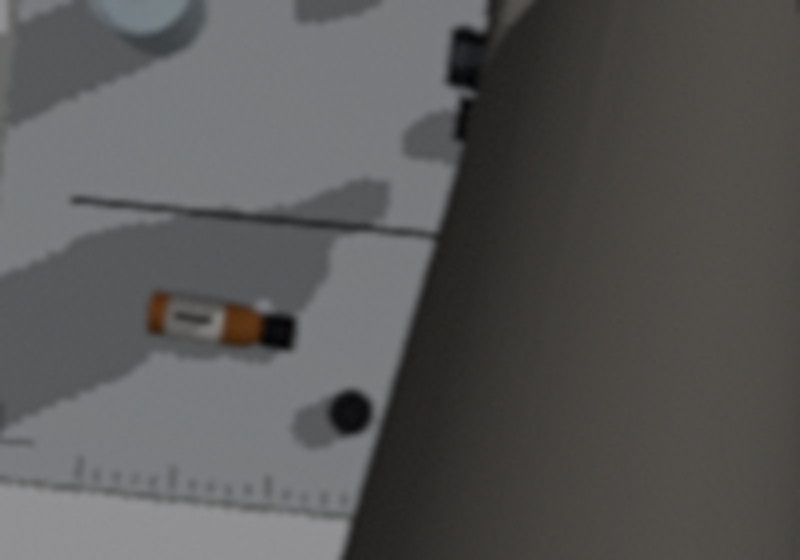

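The arm hides the sample from above; the reference is unmoved. The tool is straight and on target. Now I feel for contact slowly.

```bash
python3 -m jog '[[-1,0,0,-0.01,0,0,0],[-1,0,0,-0.01,0,0,0],[-1,0,0,-0.006,0,0,0],[-1,0,0,-0.002,0,0,0],[-1,0,0,0,0,0,0]]'
python3 -m jog '[[-1,0,0,-0.002,0,0,0],[-1,0,0,0,0,0,0]]'
python3 -m jog '[[-1,0,0,-0.002,0,0,0],[-1,0,0,0,0,0,0]]'
python3 -c "
from h import *
cv2.imwrite('pics/s1.png',cv2.resize(get_image('scene')[180:300,260:400,::-1],None,fx=5,fy=5,interpolation=2))"
```

```text
time_s: 4.28
eef_pos: [620.0, -75.3, 37.8]
eef_rot: [0.706, 0.044, 0.706, -0.044]
wrist_force: [-0.4, -0.4, 1.5]
gripper_width: -0.1
time_s: 4.53
eef_pos: [619.9, -75.3, 36.9]
eef_rot: [0.706, 0.044, 0.706, -0.044]
wrist_force: [-0.8, 0.5, 0.0]
gripper_width: 0.2
time_s: 4.78
eef_pos: [619.9, -75.3, 35.8]
eef_rot: [0.706, 0.044, 0.706, -0.044]
wrist_force: [-0.0, -0.5, -0.1]
gripper_width: -0.2
```

View pics/s1.png

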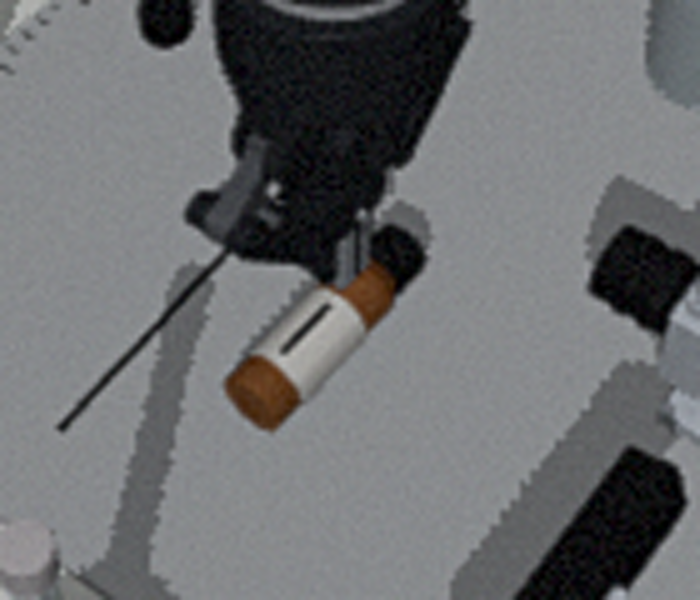

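The scene view shows shut fingertips at about crop (350,285), at the vial's upper edge near the label's cap end. I check that by projection.

```bash
cat >> h.py <<'E'
def proj(P,n="scene"):
    c=camera_params(n);K=np.array([[c["fx"],0,c["cx"]],[0,c["fy"],c["cy"]],[0,0,1]])
    p=np.array(P,float).reshape(-1,3)@c["view"][:3,:3].T+c["view"][:3,3]
    return cv2.projectPoints(p*[1,-1,-1],np.zeros(3),np.zeros(3),K,c["dist_coeffs"])[0][:,0]
E
python3 - <<'E'
from h import *
o=np.array([611.7,-80.1,22]);d=np.array([.124,.992,0])
P=[[619.9,-75.3,35.8],[619.9,-75.3,60],o-35*d,o+60*d,o+[0,0,14],o+5*d+[0,0,14],o+20*d+[0,0,14]]
print(((proj(P)-[260,180]+.5)*5-.5).round())
E
```

```text
[[332. 324.]
 [332. 289.]
 [249. 405.]
 [402. 242.]
 [307. 323.]
 [316. 315.]
 [340. 289.]]
```

```bash
python3 - <<'E'
from h import *
o=np.array([611.7,-80.1,22]);d=np.array([.124,.992,0]);e=np.array([.992,-.124,0])
fr=frame(crop([[73,200],[710,263]]));m,ex,ey,_=fr
def C(P): return ((proj(P)-[280,200]+.5)*5-.5)
a=cv2.resize(cv2.imread("pics/scene0.png")[200:300,280:360],None,fx=5,fy=5,interpolation=2)
b=cv2.resize(get_image("scene")[200:300,280:360,::-1],None,fx=5,fy=5,interpolation=2)
for im in(a,b):
    for P,c in(([m-170*ey],(0,255,0)),([o-35*d,o-35*d+[0,0,14],o-35*d-[0,0,14],o-35*d+14*e,o-35*d-14*e,o+60*d],(0,255,255)),([[619.9,-75.3,35.8],[619.9-11,-75.3,35.8],[619.9+11,-75.3,35.8]],(255,0,255))):
        for p in C(P): cv2.circle(im,tuple(int(v) for v in p),3,c,-1)
cv2.imwrite("pics/cmp.png",np.hstack([a,b]))
E
```

```text
(no output)
```

View pics/cmp.png

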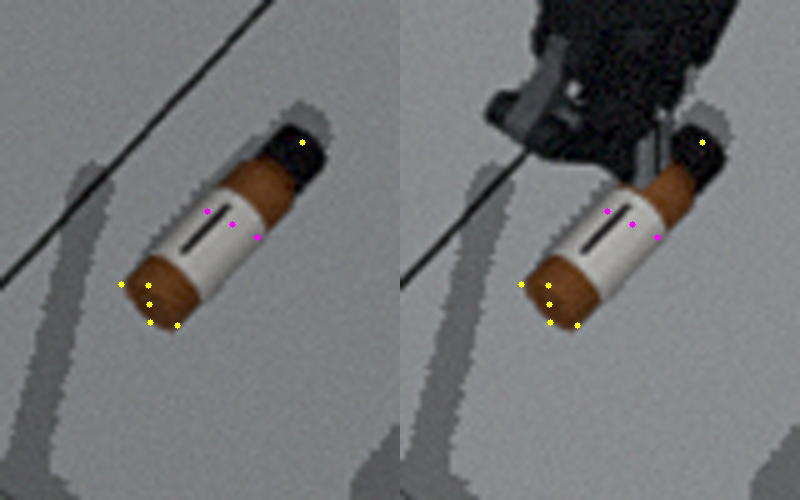

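The vial has not moved, and its projected points match the picture. The visible fingertips at (657,185) sit well above the projected TCP at (632,224). I take a wider view with the tool axis overlaid.

```bash
python3 - <<'E'
from h import *
def C(P): return ((proj(P)-[240,60]+.5)*4-.5)
b=cv2.resize(get_image("scene")[60:210+60,240:400,::-1],None,fx=4,fy=4,interpolation=2)[:600]
b=cv2.convertScaleAbs(b,alpha=2.2)
t=np.array([619.9,-75.3,35.8]);j=np.array([.125,.992,0]);e=np.array([.992,-.125,0])
for h in(0,19,73,150): 
    for k in(-1,0,1):
        for p in C([t+[0,0,h]+k*42*j*(h>20),t+[0,0,h]+k*(38 if h>20 else 11)*e]): cv2.circle(b,tuple(int(v) for v in p),3,(255,0,255) if h<20 else (0,255,255),-1)
cv2.imwrite("pics/wide.png",b)
E
```

```text
(no output)
```

View pics/wide.png

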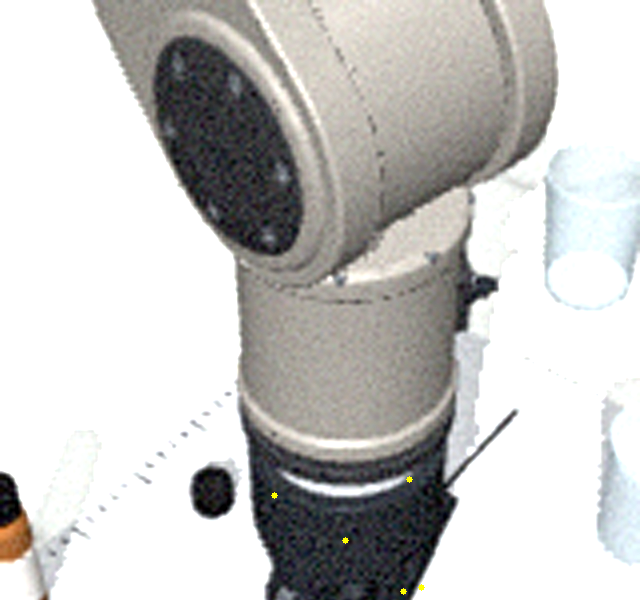

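```bash
python3 -m jog '[[-1,0,0,-0.002,0,0,0],[-1,0,0,-0.002,0,0,0]]'
python3 -m jog '[[-1,0,0,-0.002,0,0,0],[-1,0,0,0,0,0,0]]'
```

```text
time_s: 5.18
eef_pos: [620.0, -75.3, 33.8]
eef_rot: [0.706, 0.044, 0.706, -0.044]
wrist_force: [-0.8, -0.1, 0.0]
gripper_width: -0.3
time_s: 5.42
eef_pos: [619.9, -75.3, 32.8]
eef_rot: [0.706, 0.044, 0.706, -0.044]
wrist_force: [-0.3, -0.9, 0.3]
gripper_width: 0.1
```

```bash
python3 - <<'E'
from h import *
a=cv2.imread("pics/scene0.png").astype(int);b=get_image("scene")[:,:,::-1].astype(int)
g=b.mean(2)
D=np.abs(a-b).max(2)
for r in range(226,262): print(r,''.join('#' if v>40 else '.' for v in D[r,300:352]),*g[r,320:340:2].astype(int))
print(proj([[619.9,-75.3,32.8],[630.8,-76.7,32.8],[609,-74,32.8],[619.9,-75.3,68.8]]))
E
```

```text
226 ########..#######################................... 18 12 4 16 18 28 67 65 16 8
227 #######..#######################.................... 20 14 9 24 5 50 73 21 0 12
228 ..####..#####################..#.................... 18 25 11 7 29 66 71 15 5 7
229 ...##..#####################...#.#.................. 9 9 14 15 92 76 70 21 25 28
230 ......######################....##.................. 21 14 26 15 91 65 66 16 18 13
231 ......#####################.....##.................. 17 30 14 25 96 71 74 22 17 17
232 ........###################.###.##.................. 6 14 12 31 95 68 64 39 15 11
233 ..........#.###############.######.................. 6 22 14 19 93 71 70 47 31 18
234 ....................#############................... 73 18 11 14 92 68 72 54 30 13
235 ......................###.#.####.................... 142 37 16 17 93 68 66 57 47 20
236 .........................#####...................... 109 79 16 22 89 62 73 58 45 40
237 .........................#.###...................... 103 86 65 46 93 71 68 63 57 25
238 .................................................... 88 108 1
[... 1639 characters left out ...]
39
256 .................................................... 146 124 106 141 140 140 138 140 139 139
257 .................................................... 140 116 108 137 141 135 135 140 142 142
258 .................................................... 127 104 135 138 142 138 136 136 139 140
259 .................................................... 114 114 138 139 139 136 139 137 131 138
260 .................................................... 91 136 139 138 134 136 136 138 138 138
261 .................................................... 138 141 139 140 139 141 137 138 137 144
[[326.06448361 245.24288736]
 [330.57469683 248.35310454]
 [321.57675191 242.20469073]
 [326.07630146 234.81946579]]
```

Still no contact at 32.8. I'll rule out a narrow tip missing the crown by going up, shifting to right above the axis and feeling down again.

```bash
python3 -m jog '[[-1,0,0,0.02,0,0,0],[-1,-0.015,0.002,0,0,0,0],[-1,0,0,-0.01,0,0,0],[-1,0,0,0,0,0,0]]'
python3 -m jog '[[-1,0,0,-0.002,0,0,0],[-1,0,0,0,0,0,0]]'
python3 -m jog '[[-1,0,0,-0.002,0,0,0],[-1,0,0,0,0,0,0]]'
python3 -m jog '[[-1,0,0,-0.002,0,0,0],[-1,0,0,0,0,0,0]]'
python3 - <<'E'
from h import *
a=cv2.imread("pics/scene0.png").astype(int);b=get_image("scene")[:,:,::-1].astype(int)
D=np.abs(a-b).max(2)
for r in range(228,250): print(r,''.join('#' if v>40 else '.' for v in D[r,300:352]))
E
```

```text
time_s: 5.98
eef_pos: [611.9, -74.1, 37.3]
eef_rot: [0.705, 0.044, 0.706, -0.044]
wrist_force: [-0.8, -0.5, 0.4]
gripper_width: -0.2
time_s: 6.22
eef_pos: [612.5, -74.3, 36.7]
eef_rot: [0.706, 0.044, 0.706, -0.044]
wrist_force: [0.1, 0.5, 0.4]
gripper_width: 0.1
time_s: 6.48
eef_pos: [612.4, -74.3, 35.8]
eef_rot: [0.706, 0.044, 0.706, -0.044]
wrist_force: [-0.2, 0.4, 0.1]
gripper_width: 0.3
time_s: 6.72
eef_pos: [612.4, -74.3, 34.8]
eef_rot: [0.706, 0.044, 0.706, -0.044]
wrist_force: [0.3, 0.3, 0.5]
gripper_width: 0.1
228 ...####.#################.###.......................
229 ....##.##################.###.......................
230 ........################..###.......................
231 .................########...#.......................
232 ..................#######...........................
233 ....................####............................
234 .....................###..#.........................
235 .........................#..........................
236 ....................................................
237 ....................................................
238 ....................................................
239 ....................................................
240 ....................................................
241 ....................................................
242 ....................................................
243 ....................................................
244 ....................................................
245 ....................................................
246 ....................................................
247 ....................................................
248 ....................................................
249 ....................................................
```

```bash
python3 -m jog '[[-1,0,0,-0.002,0,0,0],[-1,0,0,-0.002,0,0,0]]'
python3 -m jog '[[-1,0,0,-0.002,0,0,0],[-1,0,0,-0.002,0,0,0]]'
python3 - <<'E'
from h import *
b=get_image("scene")[:,:,::-1]
cv2.imwrite("pics/s3.png",np.hstack([cv2.resize(i[200:300,280:360],None,fx=5,fy=5,interpolation=2) for i in (cv2.imread("pics/scene0.png"),b)]))
E
```

```text
time_s: 7.02
eef_pos: [612.5, -74.3, 32.8]
eef_rot: [0.706, 0.044, 0.706, -0.044]
wrist_force: [-0.6, 0.5, 0.3]
gripper_width: 0.3
time_s: 7.28
eef_pos: [612.5, -74.3, 30.8]
eef_rot: [0.706, 0.044, 0.706, -0.044]
wrist_force: [0.6, -0.4, -0.0]
gripper_width: 0.1
```

View pics/s3.png

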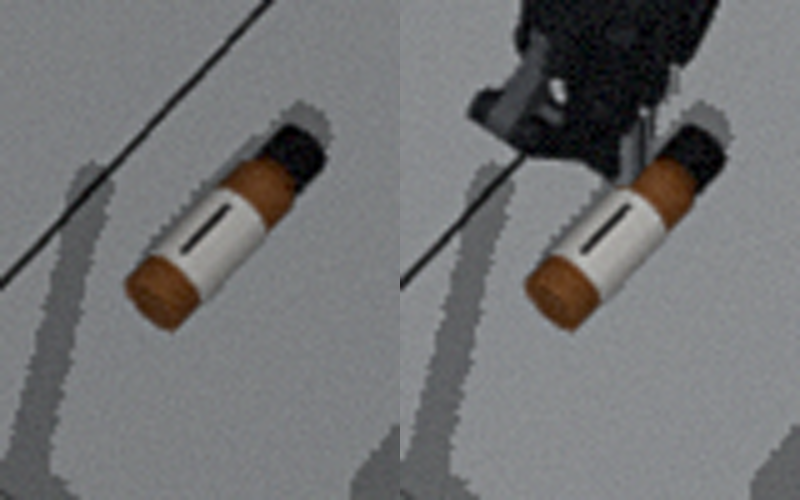

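The tip shows no contact and no shadow on the vial. Both the image and the shadow geometry suggest the real tip is about 25 mm above the reported TCP. I descend in 1 mm steps, with a force check between calls that stops on contact.

```bash
cat > ok.py <<'E'
import sys
from rig import observe
f=observe()["wrist_force"][2]
sys.exit(1 if abs(f)>float(sys.argv[1] if len(sys.argv)>1 else 3) else 0)
E
S='python3 ok.py'
python3 -m jog '[[-1,0,0,-0.002,0,0,0],[-1,0,0,-0.002,0,0,0]]' | tr '\n' ' ' && $S &&
python3 -m jog '[[-1,0,0,-0.002,0,0,0],[-1,0,0,-0.002,0,0,0]]' | tr '\n' ' ' && $S &&
python3 -m jog '[[-1,0,0,-0.002,0,0,0],[-1,0,0,-0.002,0,0,0]]' | tr '\n' ' ' && $S &&
python3 -m jog '[[-1,0,0,-0.002,0,0,0],[-1,0,0,-0.002,0,0,0]]' | tr '\n' ' ' && $S &&
python3 -m jog '[[-1,0,0,-0.002,0,0,0],[-1,0,0,-0.002,0,0,0]]' | tr '\n' ' ' && $S &&
python3 -m jog '[[-1,0,0,-0.002,0,0,0],[-1,0,0,-0.002,0,0,0]]' | tr '\n' ' '
python3 - <<'E'
from h import *
a=cv2.imread("pics/scene0.png").astype(int);b=get_image("scene")[:,:,::-1].astype(int)
D=np.abs(a-b).max(2)
for r in range(228,250): print(r,''.join('#' if v>40 else '.' for v in D[r,300:352]))
E
```

```text
time_s: 7.58 eef_pos: [612.5, -74.3, 28.9] eef_rot: [0.706, 0.044, 0.706, -0.044] wrist_force: [0.0, -0.0, 0.1] gripper_width: 0.3 time_s: 7.82 eef_pos: [612.5, -74.3, 26.8] eef_rot: [0.706, 0.044, 0.706, -0.044] wrist_force: [0.7, -0.4, 0.3] gripper_width: 0.1 time_s: 8.07 eef_pos: [612.5, -74.3, 24.8] eef_rot: [0.706, 0.044, 0.706, -0.044] wrist_force: [0.1, -0.0, -1.1] gripper_width: -0.0 time_s: 8.32 eef_pos: [612.5, -74.3, 22.8] eef_rot: [0.706, 0.044, 0.706, -0.044] wrist_force: [-0.2, 0.3, 0.5] gripper_width: 0.1 time_s: 8.57 eef_pos: [612.5, -74.3, 20.9] eef_rot: [0.706, 0.044, 0.706, -0.044] wrist_force: [-0.2, -0.1, 0.3] gripper_width: 0.3 time_s: 8.82 eef_pos: [612.5, -74.3, 18.8] eef_rot: [0.706, 0.044, 0.706, -0.044] wrist_force: [0.8, -0.6, 0.2] gripper_width: -0.1 228 ######..#####################.#.....................
229 #####..######################.#.....................
230 #####.#####################.#.#.....................
231 ###..####################...#.......................
232 .##..####################...........................
233 ...##################
[... 243 characters left out ...]
................
238 ....................#######.........................
239 ......................####..........................
240 ....................................................
241 ....................................................
242 ....................................................
243 ....................................................
244 ....................................................
245 ....................................................
246 ....................................................
247 ....................................................
248 ....................................................
249 ....................................................
```

Confirmed: the tip is still in the air, in front of the vial and moving down in the image. I continue.

```bash
S='python3 ok.py'
python3 -m jog '[[-1,0,0,-0.002,0,0,0],[-1,0,0,-0.002,0,0,0]]' | tr '\n' ' ' && $S &&
python3 -m jog '[[-1,0,0,-0.002,0,0,0],[-1,0,0,-0.002,0,0,0]]' | tr '\n' ' ' && $S &&
python3 -m jog '[[-1,0,0,-0.002,0,0,0],[-1,0,0,-0.002,0,0,0]]' | tr '\n' ' ' && $S &&
python3 -m jog '[[-1,0,0,-0.002,0,0,0],[-1,0,0,-0.002,0,0,0]]' | tr '\n' ' ' && $S &&
python3 -m jog '[[-1,0,0,-0.002,0,0,0],[-1,0,0,0,0,0,0]]' | tr '\n' ' ' && $S &&
python3 -m jog '[[-1,0,0,-0.002,0,0,0],[-1,0,0,0,0,0,0]]' | tr '\n' ' '
python3 - <<'E'
from h import *
a=cv2.imread("pics/scene0.png").astype(int);b=get_image("scene")[:,:,::-1].astype(int)
D=np.abs(a-b).max(2)
for r in range(230,250): print(r,''.join('#' if v>40 else '.' for v in D[r,300:352]))
E
```

```text
time_s: 9.12 eef_pos: [612.5, -74.3, 16.9] eef_rot: [0.706, 0.044, 0.706, -0.044] wrist_force: [-0.2, -0.6, -0.9] gripper_width: -0.0 time_s: 9.38 eef_pos: [612.5, -74.3, 14.8] eef_rot: [0.706, 0.044, 0.706, -0.044] wrist_force: [0.2, -0.4, 0.7] gripper_width: 0.1 time_s: 9.62 eef_pos: [612.5, -74.3, 12.9] eef_rot: [0.706, 0.044, 0.706, -0.044] wrist_force: [0.6, -0.5, -0.2] gripper_width: 0.1 time_s: 9.88 eef_pos: [612.5, -74.3, 10.8] eef_rot: [0.706, 0.044, 0.706, -0.044] wrist_force: [0.0, -0.8, -0.6] gripper_width: -0.2 time_s: 10.12 eef_pos: [612.4, -74.3, 9.8] eef_rot: [0.706, 0.044, 0.706, -0.044] wrist_force: [1.3, 0.3, -0.2] gripper_width: -0.2 time_s: 10.38 eef_pos: [612.4, -74.2, 8.8] eef_rot: [0.706, 0.044, 0.706, -0.044] wrist_force: [-0.4, 0.4, 0.2] gripper_width: -0.3 230 ####..######################..#.....................
231 ###..########################.......................
232 ##..#######################.........................
233 ....######################...#......................
234 ...#####################..####......................
235 ..######################.##.##......................
236 ..############################......................
237 ...#####################.##.##......................
238 .....######################.##......................
239 ..............#.#############.......................
240 ...................######.###.......................
241 ....................####..#.........................
242 ......................###.#.........................
243 ....................................................
244 ....................................................
245 ....................................................
246 ....................................................
247 ....................................................
248 ....................................................
249 ....................................................
```

```bash
S='python3 ok.py 2.2'
python3 -m jog '[[-1,0,0,-0.002,0,0,0],[-1,0,0,-0.002,0,0,0]]' | tr '\n' ' ' && $S &&
python3 -m jog '[[-1,0,0,-0.002,0,0,0],[-1,0,0,-0.002,0,0,0]]' | tr '\n' ' ' && $S &&
python3 -m jog '[[-1,0,0,-0.002,0,0,0]]' | tr '\n' ' ' && $S &&
python3 -m jog '[[-1,0,0,-0.002,0,0,0]]' | tr '\n' ' ' && $S &&
python3 -m jog '[[-1,0,0,-0.002,0,0,0]]' | tr '\n' ' ' && $S &&
python3 -m jog '[[-1,0,0,-0.002,0,0,0]]' | tr '\n' ' '
python3 - <<'E'
from h import *
a=cv2.imread("pics/scene0.png").astype(int);b=get_image("scene")[:,:,::-1].astype(int)
D=np.abs(a-b).max(2)
for r in range(234,250): print(r,''.join('#' if v>40 else '.' for v in D[r,300:352]))
print(observe()['wrist_force'],observe()['qpos'].round(3))
E
```

```text
time_s: 10.68 eef_pos: [612.5, -74.3, 6.8] eef_rot: [0.706, 0.044, 0.706, -0.044] wrist_force: [0.7, 0.3, 0.3] gripper_width: -0.0 time_s: 10.92 eef_pos: [612.5, -74.3, 4.8] eef_rot: [0.706, 0.044, 0.706, -0.044] wrist_force: [-1.0, -0.0, -1.1] gripper_width: 0.4 time_s: 11.05 eef_pos: [612.5, -74.3, 3.8] eef_rot: [0.706, 0.044, 0.706, -0.044] wrist_force: [0.5, -0.9, 0.5] gripper_width: -0.0 time_s: 11.18 eef_pos: [612.5, -74.3, 2.8] eef_rot: [0.706, 0.044, 0.706, -0.044] wrist_force: [0.2, -0.1, -0.4] gripper_width: -0.1 time_s: 11.3 eef_pos: [612.5, -74.2, 1.8] eef_rot: [0.706, 0.044, 0.706, -0.044] wrist_force: [-1.1, -0.8, -0.1] gripper_width: -0.3 time_s: 11.42 eef_pos: [612.5, -74.3, 0.8] eef_rot: [0.706, 0.044, 0.706, -0.044] wrist_force: [0.5, 0.4, -0.1] gripper_width: 0.0 234 .#.#######################..###.....................
235 #.#######################...##......................
236 ..######################..####......................
237 ..######################..####......................
238 ..############################......................
239 ...##########################.......................
240 ....#####################.####......................
241 ......##################.#####......................
242 ...................######.###.......................
243 ....................###..###........................
244 ........................###.........................
245 .........................#..........................
246 ....................................................
247 ....................................................
248 ....................................................
249 ....................................................
[-0.77158158  0.0880456  -0.68031094] [-0.247  0.644  0.365  1.854 -0.337  0.705  1.756]
```

```bash
python3 - <<'E'
from h import *
b=get_image("scene")[:,:,::-1]
c=cv2.resize(b[205:275,290:360],None,fx=8,fy=8,interpolation=2)
c=cv2.convertScaleAbs(c,alpha=1.7)
d=np.array([.125,.992,0]);e=np.array([.992,-.125,0])
t=np.array([612.5,-74.3,36])
for P,col in(([t],(255,0,255)),([t+s*11*e+k*14*d for s in(-1,1) for k in(-1,1)],(0,255,255))):
    for p in (proj(P)-[290,205]+.5)*8-.5: cv2.circle(c,tuple(int(v) for v in p),3,col,-1)
cv2.imwrite("pics/s4.png",c)
print(world([[325.5,245.5]],36,"scene"),world([[325.5,245.5]],40,"scene"))
E
```

```text
[[620.32969647 -78.04938641  36.        ]] [[621.63637377 -80.1687234   40.        ]]
```

View pics/s4.png

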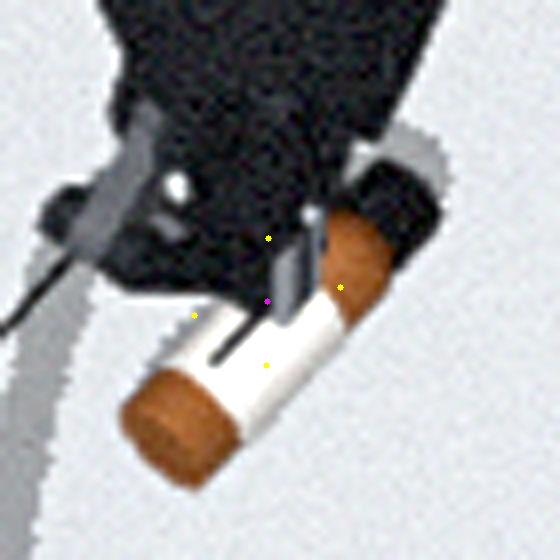

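Picture 9: the pads' near face ends at about (285,322), only a few pixels above the expected contact on the vial's crown. So the real tips sit about 35 mm above the reported TCP. I continue down.

```bash
S='python3 ok.py 2.2'
python3 -m jog '[[-1,0,0,-0.002,0,0,0]]' | tr '\n' ' ' && $S &&
python3 -m jog '[[-1,0,0,-0.002,0,0,0]]' | tr '\n' ' ' && $S &&
python3 -m jog '[[-1,0,0,-0.002,0,0,0]]' | tr '\n' ' ' && $S &&
python3 -m jog '[[-1,0,0,-0.002,0,0,0]]' | tr '\n' ' ' && $S &&
python3 -m jog '[[-1,0,0,-0.002,0,0,0]]' | tr '\n' ' ' && $S &&
python3 -m jog '[[-1,0,0,-0.002,0,0,0]]' | tr '\n' ' '
python3 -c "
from rig import *
print(observe()['wrist_force'])"
```

```text
time_s: 11.65 eef_pos: [612.6, -74.3, -0.1] eef_rot: [0.706, 0.044, 0.706, -0.044] wrist_force: [-0.3, 0.6, -1.6] gripper_width: -0.2 time_s: 11.78 eef_pos: [612.5, -74.3, -1.1] eef_rot: [0.706, 0.044, 0.706, -0.044] wrist_force: [0.4, 0.0, -0.0] gripper_width: 0.1 time_s: 11.9 eef_pos: [612.5, -74.3, -2.2] eef_rot: [0.706, 0.044, 0.706, -0.044] wrist_force: [0.5, -0.0, 0.8] gripper_width: 0.2 time_s: 12.02 eef_pos: [612.5, -74.3, -3.2] eef_rot: [0.706, 0.044, 0.706, -0.044] wrist_force: [-0.3, -0.1, 0.6] gripper_width: -0.1 time_s: 12.15 eef_pos: [613.4, -74.4, -3.4] eef_rot: [0.706, 0.044, 0.705, -0.044] wrist_force: [-0.5, -0.2, 8.8] gripper_width: 0.1 [-0.47261716 -0.20486401  8.78563599]
```

Contact at reported z ≈ -3.3 (the true offset is about 39 mm), with 8.8 N. Now a first short roll towards the line.

```bash

python3 -m jog '[[-1,-0.008,0.001,0,0,0,0],[-1,-0.008,0.001,0,0,0,0]]' | tr '\n' ' ' && python3 ok.py 25 &&
python3 -m jog '[[-1,-0.008,0.001,0,0,0,0],[-1,-0.004,0.0005,0,0,0,0],[-1,0,0,0,0,0,0]]' | tr '\n' ' '
python3 - <<'E'
from h import *
b=get_image("scene")[:,:,::-1]
c=cv2.resize(b[205:275,290:360],None,fx=8,fy=8,interpolation=2)
cv2.imwrite("pics/s5.png",cv2.convertScaleAbs(c,alpha=1.7))
E
```

```text
time_s: 12.4 eef_pos: [605.3, -73.3, -3.4] eef_rot: [0.706, 0.044, 0.705, -0.044] wrist_force: [0.0, 0.8, 5.8] gripper_width: -0.2 time_s: 12.78 eef_pos: [598.9, -72.4, -3.5] eef_rot: [0.706, 0.044, 0.705, -0.044] wrist_force: [-0.6, 0.7, 5.3] gripper_width: -0.1
```

View pics/s5.png

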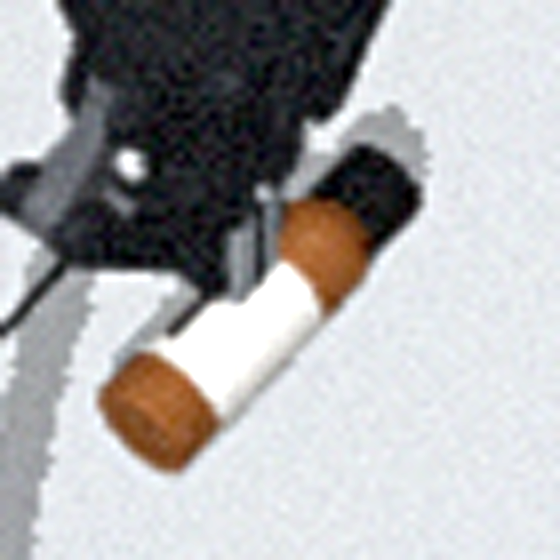

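It rolls cleanly: the vial moved about 7 mm for about 14 mm of tip travel, at 5 N. The remaining distance is about 52 mm, so 4 strokes of 26 mm tip travel. Second stroke:

```bash

python3 -m jog '[[-1,0,0,0.012,0,0,0],[-1,0.014,-0.00175,0,0,0,0],[-1,0.014,-0.00175,0,0,0,0],[-1,0,0,-0.006,0,0,0],[-1,0,0,-0.004,0,0,0],[-1,0,0,-0.002,0,0,0],[-1,0,0,0,0,0,0]]' | tr '\n' ' ' && python3 ok.py 20 &&
python3 -m jog '[[-1,-0.006,0.001,0,0,0,0],[-1,-0.01,0.001,0,0,0,0],[-1,-0.01,0.001,0,0,0,0],[-1,-0.01,0.001,0,0,0,0],[-1,-0.01,0.001,0,0,0,0],[-1,-0.006,0.0015,0,0,0,0],[-1,0,0,0,0,0,0]]' | tr '\n' ' '
```

```text
time_s: 13.7 eef_pos: [613.4, -74.4, -3.4] eef_rot: [0.706, 0.044, 0.705, -0.044] wrist_force: [-0.4, 0.6, 6.0] gripper_width: 0.2 time_s: 14.58 eef_pos: [587.0, -70.9, -3.4] eef_rot: [0.706, 0.044, 0.705, -0.044] wrist_force: [-1.3, 0.7, 6.3] gripper_width: -0.1
```

```bash
cat >> h.py <<'E'
def bottoms(img,n="scene"):
    i=img.astype(int);m=((i[:,:,0]-i[:,:,2])>45)&(i[:,:,1]<i[:,:,0]*.75)&(i[:,:,1]>i[:,:,0]*.3)
    k,_,st,c=cv2.connectedComponentsWithStats(m.astype(np.uint8))
    r=[]
    for j in range(1,k):
        if st[j,4]>12 and 250<c[j][0]<400 and 145<c[j][1]<280: r.append((st[j,4],c[j].round(2),world([c[j]],22,n)[0].round(1)))
    return r
E
python3 - <<'E'
from h import *
for i in (cv2.imread("pics/scene0.png")[:,:,::-1],get_image("scene")):
    print(*bottoms(i),sep="\n");print()
E
```

```text
(np.int32(19), array([337.16, 160.63]), array([519.5, 136.5,  22. ]))
(np.int32(61), array([324.43, 171.89]), array([513. ,  91.8,  22. ]))
(np.int32(96), array([332.17, 237.25]), array([617. , -47.6,  22. ]))
(np.int32(112), array([312.08, 257.75]), array([ 608.3, -107.2,   22. ]))

(np.int32(18), array([337.78, 161.17]), array([521.6, 135.8,  22. ]))
(np.int32(92), array([324.96, 231.87]), array([598.2, -44.2,  22. ]))
(np.int32(119), array([304.18, 252.22]), array([ 588.9, -104.9,   22. ]))
```

The scene measurement gives 19.4 mm rolled in total, with the angle held. Two more strokes.

```bash

python3 -m jog '[[-1,0,0,0.012,0,0,0],[-1,0.013,-0.00175,0,0,0,0],[-1,0.014,-0.00175,0,0,0,0],[-1,0,0,-0.006,0,0,0],[-1,0,0,-0.004,0,0,0],[-1,0,0,-0.002,0,0,0],[-1,0,0,0,0,0,0]]' | tr '\n' ' ' && python3 ok.py 20 &&
python3 -m jog '[[-1,-0.006,0.001,0,0,0,0],[-1,-0.01,0.001,0,0,0,0],[-1,-0.01,0.001,0,0,0,0],[-1,-0.01,0.001,0,0,0,0],[-1,-0.01,0.001,0,0,0,0],[-1,-0.007,0.0015,0,0,0,0],[-1,0,0,0,0,0,0]]' | tr '\n' ' ' && python3 ok.py 20 &&
python3 -m jog '[[-1,0,0,0.012,0,0,0],[-1,0.013,-0.00175,0,0,0,0],[-1,0.014,-0.00175,0,0,0,0],[-1,0,0,-0.006,0,0,0],[-1,0,0,-0.004,0,0,0],[-1,0,0,-0.002,0,0,0],[-1,0,0,0,0,0,0]]' | tr '\n' ' ' && python3 ok.py 20 &&
python3 -m jog '[[-1,-0.006,0.001,0,0,0,0],[-1,-0.01,0.001,0,0,0,0],[-1,-0.01,0.001,0,0,0,0],[-1,-0.01,0.001,0,0,0,0],[-1,-0.01,0.001,0,0,0,0],[-1,-0.007,0.0015,0,0,0,0],[-1,0,0,0,0,0,0]]' | tr '\n' ' '
python3 - <<'E'
from h import *
print(*bottoms(get_image("scene")),sep="\n");print()
E
```

```text
time_s: 15.5 eef_pos: [600.9, -72.9, -3.4] eef_rot: [0.706, 0.044, 0.705, -0.044] wrist_force: [-0.4, -0.0, 5.1] gripper_width: -0.0 time_s: 16.38 eef_pos: [574.1, -69.3, -3.4] eef_rot: [0.706, 0.044, 0.705, -0.044] wrist_force: [-0.2, 0.9, 5.6] gripper_width: 0.2 time_s: 17.25 eef_pos: [587.9, -71.5, -3.4] eef_rot: [0.706, 0.044, 0.705, -0.044] wrist_force: [0.8, 0.3, 6.0] gripper_width: 0.3 time_s: 18.12 eef_pos: [561.1, -67.8, -3.4] eef_rot: [0.706, 0.044, 0.705, -0.044] wrist_force: [-0.2, 0.7, 5.6] gripper_width: 0.1 (np.int32(20), array([337.1 , 160.65]), array([519.5, 136.4,  22. ]))
(np.int32(62), array([324.76, 171.95]), array([513.7,  92. ,  22. ]))
(np.int32(94), array([314.63, 224.95]), array([571.8, -40.9,  22. ]))
(np.int32(116), array([294.  , 244.71]), array([ 562.7, -101.2,   22. ]))
```

Measured so far: about 45.5 mm. The last 13.5 mm needs 27 mm of tip travel; then I lift and shift towards the reference.

```bash

python3 -m jog '[[-1,0,0,0.012,0,0,0],[-1,0.013,-0.00175,0,0,0,0],[-1,0.014,-0.00175,0,0,0,0],[-1,0,0,-0.006,0,0,0],[-1,0,0,-0.004,0,0,0],[-1,0,0,-0.002,0,0,0],[-1,0,0,0,0,0,0]]' | tr '\n' ' ' && python3 ok.py 20 &&
python3 -m jog '[[-1,-0.006,0.001,0,0,0,0],[-1,-0.01,0.001,0,0,0,0],[-1,-0.01,0.001,0,0,0,0],[-1,-0.01,0.001,0,0,0,0],[-1,-0.01,0.001,0,0,0,0],[-1,-0.006,0.0015,0,0,0,0],[-1,-0.002,0,0,0,0,0],[-1,0,0,0,0,0,0]]' | tr '\n' ' '
python3 -m jog '[[-1,0,0,0.01,0,0,0],[-1,0,0,0.05,0,0,0],[-1,0,0,0.1,0,0,0],[-1,0,0,0,0,0,0]]' | tr '\n' ' '
python3 - <<'E'
from h import *
print(*bottoms(get_image("scene")),sep="\n");print()
E
```

```text
time_s: 19.05 eef_pos: [575.0, -70.0, -3.4] eef_rot: [0.706, 0.044, 0.705, -0.044] wrist_force: [0.3, -0.6, 6.0] gripper_width: 0.1 time_s: 20.05 eef_pos: [547.8, -66.3, -3.4] eef_rot: [0.706, 0.044, 0.705, -0.044] wrist_force: [-0.3, 1.5, 5.5] gripper_width: 0.4 time_s: 20.55 eef_pos: [549.5, -67.0, 79.2] eef_rot: [0.708, 0.044, 0.704, -0.044] wrist_force: [0.3, 0.4, -0.6] gripper_width: 0.0 (np.int32(19), array([337.16, 160.63]), array([519.5, 136.5,  22. ]))
(np.int32(66), array([324.39, 172.  ]), array([513.1,  91.5,  22. ]))
(np.int32(96), array([309.1 , 221.24]), array([557.3, -39.1,  22. ]))
(np.int32(115), array([288.86, 240.9 ]), array([549.3, -99.3,  22. ]))
```

The sample rolled 59 mm as intended. Move above the reference and check the sample from the top.

```bash

python3 -m jog '[[-1,-0.02,0.088,0,0,0,0],[-1,-0.02,0.088,0,0,0,0],[-1,-0.02,0.088,0,0,0,0],[-1,-0.02,0.088,0,0,0,0],[-1,0,0,0,0,0,0],[-1,0,0,0,0,0,0]]' | tr '\n' ' '
python3 - <<'E'
from h import *
cv2.imwrite("pics/top2.png",cv2.convertScaleAbs(cv2.resize(get_image('top')[140:280,230:430,::-1],None,fx=4,fy=4,interpolation=2),alpha=1.5))
E
```

```text
time_s: 21.35 eef_pos: [506.3, 108.8, 75.1] eef_rot: [0.705, 0.044, 0.706, -0.044] wrist_force: [-0.6, -0.6, 0.0] gripper_width: -0.4
```

View pics/top2.png

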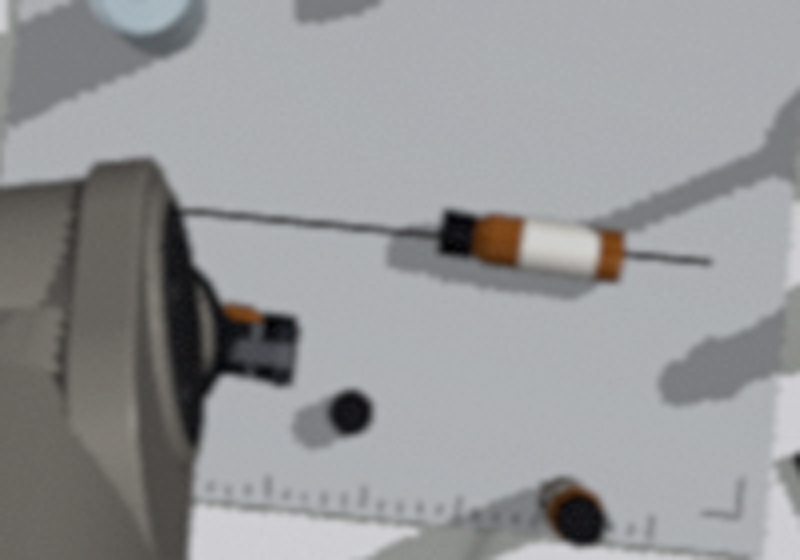

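The sample lies over the line, with its bottom at (622,255) and its cap end at (443,231). Compute its offset and descend on the reference.

```bash
S='python3 ok.py 2.5'
python3 - <<'E'
from h import *
fr=frame(crop([[73,200],[710,263]]))
print(vial(crop([[622,255],[443,231]]),22,35,fr))
E
python3 -m jog '[[-1,0,0,-0.06,0,0,0],[-1,0,0,-0.06,0,0,0],[-1,0,0,-0.02,0,0,0],[-1,0,0,-0.01,0,0,0],[-1,0,0,0,0,0,0]]' | tr '\n' ' ' && $S &&
python3 -m jog '[[-1,0,0,-0.004,0,0,0],[-1,0,0,0,0,0,0]]' | tr '\n' ' ' && $S &&
python3 -m jog '[[-1,0,0,-0.002,0,0,0],[-1,0,0,0,0,0,0]]' | tr '\n' ' ' && $S &&
python3 -m jog '[[-1,0,0,-0.002,0,0,0],[-1,0,0,0,0,0,0]]' | tr '\n' ' ' && $S &&
python3 -m jog '[[-1,0,0,-0.002,0,0,0],[-1,0,0,0,0,0,0]]' | tr '\n' ' ' && $S &&
python3 -m jog '[[-1,0,0,-0.002,0,0,0],[-1,0,0,0,0,0,0]]' | tr '\n' ' '
```

```text
{'world': array([553.2, -72.3,  22. ]), 'len': np.float64(93.1), 'line_xy': array([  0.1, -86. ]), 'ang': 0.035, 'd': array([0.127, 0.992, 0.   ])}
time_s: 22.02 eef_pos: [507.5, 109.1, 1.3] eef_rot: [0.706, 0.044, 0.706, -0.044] wrist_force: [0.8, 0.8, 0.9] gripper_width: -0.2 time_s: 22.28 eef_pos: [507.3, 109.7, -0.7] eef_rot: [0.706, 0.044, 0.705, -0.044] wrist_force: [0.3, -0.1, 0.3] gripper_width: -0.3 time_s: 22.52 eef_pos: [507.0, 109.5, -2.0] eef_rot: [0.706, 0.044, 0.706, -0.044] wrist_force: [-0.1, 0.2, 0.1] gripper_width: 0.1 time_s: 22.78 eef_pos: [506.9, 109.4, -3.2] eef_rot: [0.706, 0.044, 0.706, -0.044] wrist_force: [-0.8, -0.2, 0.0] gripper_width: -0.1 time_s: 23.02 eef_pos: [506.9, 109.4, -4.2] eef_rot: [0.706, 0.044, 0.706, -0.044] wrist_force: [0.2, -0.4, 1.0] gripper_width: -0.1 time_s: 23.28 eef_pos: [506.9, 109.5, -5.2] eef_rot: [0.706, 0.044, 0.706, -0.044] wrist_force: [-0.1, 0.0, -0.1] gripper_width: -0.5
```

The sample is 0.1 mm off the line at 0.035 rad. Continue down on the reference, shifting 2 mm in x to stay on the tip.

```bash
S='python3 ok.py 2.5'
python3 -m jog '[[-1,0.004,0,-0.002,0,0,0],[-1,0,0,0,0,0,0]]' | tr '\n' ' ' && $S &&
python3 -m jog '[[-1,0,0,-0.002,0,0,0],[-1,0,0,0,0,0,0]]' | tr '\n' ' ' && $S &&
python3 -m jog '[[-1,0,0,-0.002,0,0,0],[-1,0,0,0,0,0,0]]' | tr '\n' ' ' && $S &&
python3 -m jog '[[-1,0,0,-0.002,0,0,0],[-1,0,0,0,0,0,0]]' | tr '\n' ' ' && $S &&
python3 -m jog '[[-1,0,0,-0.002,0,0,0],[-1,0,0,0,0,0,0]]' | tr '\n' ' '
python3 -c "
from h import *
print(observe()['wrist_force'],*bottoms(get_image('scene')),sep='\n')"
```

```text
time_s: 23.52 eef_pos: [509.2, 109.5, -6.1] eef_rot: [0.706, 0.044, 0.706, -0.044] wrist_force: [0.6, 0.1, 0.0] gripper_width: 0.0 time_s: 23.78 eef_pos: [508.9, 109.4, -7.2] eef_rot: [0.706, 0.044, 0.706, -0.044] wrist_force: [-0.0, -0.2, -0.2] gripper_width: -0.0 time_s: 24.02 eef_pos: [508.9, 109.5, -8.2] eef_rot: [0.706, 0.044, 0.706, -0.044] wrist_force: [-0.1, 1.3, 0.5] gripper_width: 0.0 time_s: 24.28 eef_pos: [510.0, 109.4, -8.4] eef_rot: [0.706, 0.044, 0.705, -0.044] wrist_force: [0.2, -1.2, 5.4] gripper_width: -0.0 [ 0.15390126 -1.17718361  5.39703171]
(np.int32(18), array([337.61, 160.94]), array([520.9, 136.2,  22. ]))
(np.int32(63), array([324.48, 172.02]), array([513.3,  91.5,  22. ]))
(np.int32(92), array([309.26, 221.18]), array([557.5, -38.8,  22. ]))
(np.int32(109), array([288.94, 240.82]), array([549.3, -99. ,  22. ]))
```

Contact is where predicted, at 5.4 N. First stroke in +x, 25 mm of tip travel.

```bash

python3 -m jog '[[-1,0.006,-0.001,0,0,0,0],[-1,0.01,-0.001,0,0,0,0],[-1,0.01,-0.001,0,0,0,0],[-1,0.01,-0.001,0,0,0,0],[-1,0.01,-0.001,0,0,0,0],[-1,0.004,-0.0015,0,0,0,0],[-1,0,0,0,0,0,0]]' | tr '\n' ' '
python3 -c "
from h import *
print(observe()['wrist_force'],*bottoms(get_image('scene')),sep='\n')"
```

```text
time_s: 25.2 eef_pos: [535.1, 105.6, -8.5] eef_rot: [0.706, 0.044, 0.705, -0.044] wrist_force: [-0.1, -2.7, 6.5] gripper_width: 0.1 [-0.13130031 -2.67428869  6.45810685]
(np.int32(64), array([328.86, 174.66]), array([525.7,  89.9,  22. ]))
(np.int32(93), array([309.23, 221.28]), array([557.6, -39. ,  22. ]))
(np.int32(109), array([288.78, 240.89]), array([549.1, -99.3,  22. ]))
```

Rolled 12.5 mm. Two more strokes of 29 mm.

```bash

python3 -m jog '[[-1,0,0,0.012,0,0,0],[-1,-0.014,0.00175,0,0,0,0],[-1,-0.014,0.00175,0,0,0,0],[-1,0,0,-0.006,0,0,0],[-1,0,0,-0.004,0,0,0],[-1,0,0,-0.002,0,0,0],[-1,0,0,0,0,0,0]]' | tr '\n' ' ' && python3 ok.py 20 &&
python3 -m jog '[[-1,0.006,-0.001,0,0,0,0],[-1,0.01,-0.001,0,0,0,0],[-1,0.01,-0.001,0,0,0,0],[-1,0.01,-0.001,0,0,0,0],[-1,0.01,-0.001,0,0,0,0],[-1,0.008,-0.001,0,0,0,0],[-1,0.004,-0.001,0,0,0,0],[-1,0,0,0,0,0,0]]' | tr '\n' ' ' && python3 ok.py 20 &&
python3 -m jog '[[-1,0,0,0.012,0,0,0],[-1,-0.014,0.00175,0,0,0,0],[-1,-0.015,0.00175,0,0,0,0],[-1,0,0,-0.006,0,0,0],[-1,0,0,-0.004,0,0,0],[-1,0,0,-0.002,0,0,0],[-1,0,0,0,0,0,0]]' | tr '\n' ' ' && python3 ok.py 20 &&
python3 -m jog '[[-1,0.006,-0.001,0,0,0,0],[-1,0.01,-0.001,0,0,0,0],[-1,0.01,-0.001,0,0,0,0],[-1,0.01,-0.001,0,0,0,0],[-1,0.01,-0.001,0,0,0,0],[-1,0.008,-0.001,0,0,0,0],[-1,0.004,-0.001,0,0,0,0],[-1,0,0,0,0,0,0]]' | tr '\n' ' '
python3 -c "
from h import *
print(observe()['wrist_force'],*bottoms(get_image('scene')),sep='\n')"
```

```text
time_s: 26.12 eef_pos: [521.4, 107.9, -8.5] eef_rot: [0.706, 0.044, 0.705, -0.044] wrist_force: [0.5, -0.1, 5.7] gripper_width: 0.2 time_s: 27.12 eef_pos: [550.4, 103.6, -8.5] eef_rot: [0.706, 0.044, 0.705, -0.045] wrist_force: [-0.7, -1.8, 5.7] gripper_width: 0.3 time_s: 28.0 eef_pos: [535.8, 106.2, -8.5] eef_rot: [0.706, 0.044, 0.705, -0.044] wrist_force: [0.4, -1.5, 5.6] gripper_width: -0.6 time_s: 29.0 eef_pos: [565.0, 101.8, -8.4] eef_rot: [0.706, 0.044, 0.705, -0.045] wrist_force: [0.9, -2.1, 6.0] gripper_width: -0.1 [ 0.86405692 -2.0638385   6.04147669]
(np.int32(64), array([339.58, 181.33]), array([555.8,  85.5,  22. ]))
(np.int32(92), array([309.3 , 221.29]), array([557.7, -39. ,  22. ]))
(np.int32(113), array([289.04, 240.91]), array([549.6, -99.1,  22. ]))
```

Rolled 42.6 mm; 13.6 mm to go, so a 27 mm stroke, then retreat upwards and to the left.

```bash

python3 -m jog '[[-1,0,0,0.012,0,0,0],[-1,-0.014,0.00175,0,0,0,0],[-1,-0.014,0.00175,0,0,0,0],[-1,0,0,-0.006,0,0,0],[-1,0,0,-0.004,0,0,0],[-1,0,0,-0.002,0,0,0],[-1,0,0,0,0,0,0]]' | tr '\n' ' ' && python3 ok.py 20 &&
python3 -m jog '[[-1,0.006,-0.001,0,0,0,0],[-1,0.01,-0.001,0,0,0,0],[-1,0.01,-0.001,0,0,0,0],[-1,0.01,-0.001,0,0,0,0],[-1,0.01,-0.001,0,0,0,0],[-1,0.006,-0.001,0,0,0,0],[-1,0.002,-0.001,0,0,0,0],[-1,0,0,0,0,0,0]]' | tr '\n' ' '
python3 -m jog '[[-1,0,0,0.01,0,0,0],[-1,0,0,0.06,0,0,0],[-1,0,0,0.11,0,0,0],[-1,0,0,0.11,0,0,0],[-1,0,0,0.11,0,0,0],[-1,0,0,0.11,0,0,0],[-1,-0.06,0.08,0,0,0,0],[-1,-0.06,0.08,0,0,0,0]]' | tr '\n' ' '
python3 -m jog '[[-1,-0.06,0.09,0,0,0,0],[-1,-0.06,0.09,0,0,0,0],[-1,-0.06,0.09,0,0,0,0],[-1,-0.06,0.09,0,0,0,0],[-1,-0.06,0.09,0,0,0,0],[-1,-0.06,0.09,0,0,0,0],[-1,-0.06,0.09,0,0,0,0],[-1,0,0,0,0,0,0]]' | tr '\n' ' '
python3 - <<'E'
from h import *
print(*bottoms(get_image('scene')),sep='\n')
cv2.imwrite("pics/top3.png",cv2.convertScaleAbs(cv2.resize(get_image('top')[140:280,230:430,::-1],None,fx=4,fy=4,interpolation=2),alpha=1.5))
E
```

```text
time_s: 29.92 eef_pos: [550.8, 104.4, -8.5] eef_rot: [0.706, 0.044, 0.705, -0.044] wrist_force: [-0.2, -0.9, 4.6] gripper_width: 0.4 time_s: 30.92 eef_pos: [577.9, 100.3, -8.4] eef_rot: [0.706, 0.044, 0.705, -0.044] wrist_force: [-0.3, -0.5, 5.8] gripper_width: -0.1 time_s: 31.92 eef_pos: [516.1, 181.7, 246.8] eef_rot: [0.706, 0.045, 0.705, -0.044] wrist_force: [0.0, 1.2, 0.3] gripper_width: -0.6 time_s: 32.92 eef_pos: [301.9, 499.9, 245.3] eef_rot: [0.705, 0.041, 0.707, -0.041] wrist_force: [-0.5, -0.8, -0.2] gripper_width: -0.2 (np.int32(19), array([357.05, 172.42]), array([575.7, 128.5,  22. ]))
(np.int32(65), array([344.55, 184.35]), array([569.5,  83.6,  22. ]))
(np.int32(91), array([309.1 , 221.24]), array([557.3, -39.1,  22. ]))
(np.int32(107), array([289.08, 240.74]), array([549.4, -98.7,  22. ]))
```

View pics/top3.png

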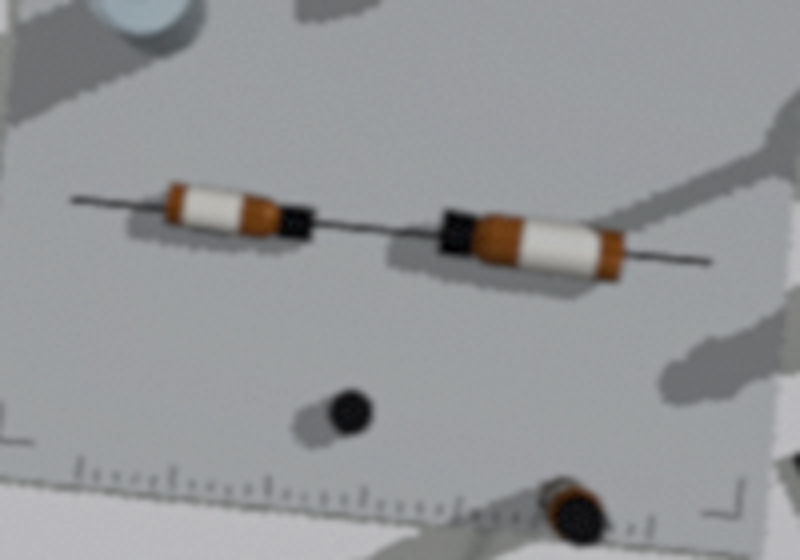

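Both vials lie along the line. The reference runs from its bottom at (167,203) to its cap end at (313,224). The sample, spare cap and spare vial are unchanged. Now the numbers, also as a change from the first picture.

```bash
python3 - <<'E'
from h import *
fr=frame(crop([[73,200],[710,263]]))
print(vial(crop([[622,255],[443,231]]),22,35,fr))
print(vial(crop([[167,203],[313,224]]),19.5,26,fr))
# scene camera: displacement of the reference, and everything else changed since the start
a=cv2.imread("pics/scene0.png")[:,:,::-1].astype(int)
b=get_image("scene").astype(int)
D=(cv2.blur(np.abs(a-b).max(2).astype(np.float32),(5,5))>30).astype(np.uint8)
k,_,st,c=cv2.connectedComponentsWithStats(D)
print([(st[j].tolist()) for j in range(1,k) if st[j,4]>10])
s=observe();print(s["time_s"],s["wrist_force"].round(1))
E
```

```text
{'world': array([553.2, -72.3,  22. ]), 'len': np.float64(93.1), 'line_xy': array([  0.1, -86. ]), 'ang': 0.035, 'd': array([0.127, 0.992, 0.   ])}
{'world': array([570.8, 103.7,  19.5]), 'len': np.float64(77.3), 'line_xy': array([ 1.5, 90.9]), 'ang': 0.044, 'd': array([-0.136, -0.991,  0.   ])}
[[345, 0, 11, 8, 61], [72, 7, 7, 16, 64], [240, 6, 11, 10, 24], [74, 24, 5, 14, 27], [312, 157, 30, 28, 331], [332, 168, 30, 29, 348], [281, 207, 42, 42, 659], [304, 222, 42, 45, 654]]
33.075 [ 0.3 -0.7 -0.3]
```

```bash
python3 -c "
from rig import *
print(hand_in())"
```

```text
the job is handed in; nothing more can be done
None
```

I rolled both vials onto the focus line with the shut fingertips and handed the job in at about 33 s of the 61 s. It took five strokes for the sample and four for the reference. The contact force I read at the wrist was 5–9 N, against the 40 N limit.

| Last check from the top camera | Sample | Reference | Limit |
|---|---|---|---|
| Distance from the line | 0.1 mm | 1.5 mm | 5 mm |
| Position along the line from its middle | -86 mm | +91 mm | ±135 mm |
| Angle to the line | 0.035 rad | 0.044 rad | 0.1 rad |

- **Rolling:** the sample's travel matched half the fingertip travel, and the reference's came out within about 1 mm of that.
- **Other objects:** comparing the first and last scene pictures, only the two vials had changed on the board and among the bench items in view. The only other differences were small patches at the top edge, around where the robot stands. The arm ended well clear of everything.
- **Disagreement:** the fingertips touched the vials about 39 mm above where the reported tool position put them, at both vials. I never found the cause, so I found the contact height by feel. The line also measured 337 mm and the sample 93 mm, against the 340 mm and 95 mm given, which is within the camera's accuracy.

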